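# Cap a welded tank for its leak test with a cam-lock test cap

### The arm

A 7-joint arm with a two-finger parallel gripper is mounted at the origin on the work surface. World frame = base frame: x ahead of the robot, y to its left, z up, the work surface at z = 0. Lengths are in mm, angles in rad, forces in N, time in s.
With the tool pointing down it reaches from about 400 to 850 mm from the base axis. Payload 4.5 kg.
Tool frame: the origin (TCP) lies at the very end of the fingers, on their centre line; the grasp point (between the pads) lies 19 mm behind it (robot.hold_point_z is the distance from the TCP to the grasp point, in mm); z points along the fingers, y is the line along which they close (so a half turn about z gives the same grasp; the last joint's range is limited). The gripper opens to 85 mm and grips with 20 to 120 N. Pads are 22 mm wide; open, the fingers measure 114 mm over their backs; the gripper's body (76 mm by 85 mm) begins 54 mm behind the grasp point. The pads swing forward as they close: fully open they stand 13 mm farther back than shut.
Start: joints at [1.241, 0.689, -0.195, 1.565, 0.157, 0.902, -0.215], TCP at [222.423, -584.108, 231.317] pointing down, gripper open.
Joint ranges: [-3.01, 3.01], [-0.46, 2.08], [-1.47, 1.51], [0.13, 2.56], [-1, 4.14], [0.04, 2.09], [-2.66, 2.66]. Speed limits (rad/s): [2.57, 2.57, 3.14, 3.14, 3.14, 3.14, 3.14].

### API

Orientations are given as a unit quaternion [x, y, z, w].
In Python, from bench import robot, read_camera, camera_model, masks_of, landmark_of gives the robot as it stands.
- The arm moves only by the tool move_arm, never from a script. Its argument "motion" is a list of rows, each an object with "delta_pos": the shift along the tool's x, y, z in units of 30 mm (1.0 is 30 mm), a list of three; "twist": the turn about the tool's z in units of 5 degrees (1.0 is 5 degrees). A call has exactly 10 rows; each row is the pose to reach, as a shift and turn from the pose commanded when the call began, along the tool's axes at that moment; what a row does not reach only later rows make up. A row lasts 1/12 s, in which the tool goes at most 41.7 mm and 7.16 degrees, less where a joint would pass 70% of its speed; a pose out of reach is approached as far as the arm can. A call with a gripper value outside its range is refused whole. "grip" is the finger opening in mm, from 0 to 85.4, set as the call begins (left out, the last holds). The fingers move at their own pace and stop on an object; the grip force is fixed at half the most. Time passes only in rows, so rows that repeat a pose let the fingers close, or fill a call up. It gives the time, the measured TCP pose, the force, the opening and the grip force at its end, in the units of the state.
- robot.observe(): the state, without advancing time (a new reading comes with each control period).
- read_camera(name): name is "side" or "top" or "wrist"; returns the picture (420x560x3 uint8, blue, green, red); there is no depth.
- camera_model(name): a dict with "fov_y" (degrees; the focal length in pixels is half the picture's height over the tangent of half this angle, whatever the lens; pixels are square), "cx", "cy" (the principal point, pixels), "pose" (4x4, takes a point from camera to world coordinates). Camera axes: x right, y up, looking along -z (the intrinsics and any distortion apply to the point x, -y, -z); pixel columns grow to the right and rows downward; lengths in mm; the calibration is good to about 2 mm. A picture is of the moment at which its call begins: read the wrist's pose just before it. camera_model takes no time and is no camera call; for the wrist camera it gives the pose at the moment of the call.
- robot.close_job(): hands the job in; it is judged then, once.
Trained networks look in the newest picture that a camera, given by its name, has taken for a name from the list of things; names that differ only in an ending like _2 or _b are one class to them, and where a whole thing is asked for, a point or a joint stands for the part that bears it (a point fixed in the world has none). Each returns a list of dicts, best first, with "p" (0 to 1); they miss things now and then, are a little off and sometimes report something else, mostly with a low value. They report only what shows in the picture. A call takes as long as a camera call. They do not tell look-alikes from the thing itself.
- masks_of(camera, target): "mask" (420x560 bool, what is visible of it).
- landmark_of(camera, target): "centre" ([x, y, z] in mm, in world coordinates, good to about 4 mm: a listed point, or the origin of a listed thing).
The state is a dict: "clock": time; "joint_pos": joint angles; "joint_vel": joint speeds; "effort": joint torques, N m; "ee_pos": TCP position; "tool_rot": TCP orientation; "ft_force": force on the tool from outside, world axes, zero at the start; "moment": the same for the moment, N m; "gripper_width": finger opening in mm; "grasp_force": force on a finger pad.
Only numpy, scipy, OpenCV 4.12 (cv2) and the standard library are available. Lean on these libraries where they do the work, as an engineer would, in place of code of your own. Each camera call takes 0.05 s, during which the arm holds its last target. There are 200 camera calls.

### The job

Get the welded tank ready for its leak test: with both cam arms still swung out, push the small cam-lock test cap fully home on the tank's upright grooved neck, firmly enough to seat its stiff seal but without ramming it. Then swing the two cam arms shut against the cap, one after the other, each until it stays locked, let go, and leave everything else on the bench and the tank as it is.

Things in the scene. Friction and masses are not known exactly. Their poses are not given: they have to be found in the camera images.
- cap_grip (a point): Grip point of the small cap: on its axis, inside the 28 x 28 mm steel square plug that stands on its crown from 41 to 80 mm above the mouth. The point is 66 mm above the mouth, 25 mm above the crown. z: cap's axis, up; the cam arms lie at +x and -x, the plug's faces look along x and y. Fully home on the neck this point is 31 mm above the nose; with both arms shut 30.5 mm.
- cap: The small cam-lock test cap, loose, about 0.5 kg: aluminium cup, mouth down, 67 mm outside diameter, 41 mm tall, bore 56 mm wide, 35 mm deep, square plug on top. Origin: centre of the mouth, 66 mm below cap_grip, same axes. It starts standing on the bench, both arms swung out, roughly along world x. It may go on the neck any way round.
- neck_nose (a point): Centre of the flat top (nose) of the tank's neck, an upright grooved aluminium adaptor fixed on a black welded tank; z up its axis. The nose is 154 mm above the bench, 62 mm above the tank's top. Outside diameter 53.4 mm (1.4 mm play all round in the cap), 3 mm bevel at the nose, groove 13 to 25 mm below the nose, flange 62 mm wide at the foot.
- neck: The same neck; origin on its axis at the tank's top plate. Fit of the cap: it drops on freely until 7 mm before home, where its snug rubber seal meets the nose. The last 7 mm need a steady push of about 8 to 14 N on top of the cap's weight, the cap stays where it is left, and at home it stops hard. More than 45 N is ramming.
- tank: The fixed tank, 320 x 220 mm, 92 mm high. Origin on the bench under the neck; it reaches from 85 mm before (-x) to 235 mm behind (+x) the neck and 110 mm to each side. On the far part of its top are a short plugged stub (+y side) and a loose magnet square.
- cama (a joint): Angle of the cam arm on the cap's +x side. 0 is shut: the arm stands up along the cap; it grows as the arm swings outward and down, 1.57 is level, 1.66 the stop. Its pin is at (+32.5, 0, -52) mm in cap_grip's frame (14 mm above the mouth) and runs along the cap's y. It stays where it is left, held by friction of about 0.06 N m.
- camb (a joint): The same for the arm on the cap's -x side, pin at (-32.5, 0, -52) mm. With the cap home, from about 0.7 a cam bears under the neck's lip and draws the cap tight: about 5 to 15 N at the arm's end, hardest for the second arm; below about 0.2 it is over centre and goes to its stop at 0. If the cap is not home the cam strikes the lip and the arm jams.
- cama_end (a point): A point in the outer part of the +x cam arm, in the middle of its flat steel bar (14 mm wide along the cap's y, 6 mm thick): 60 mm along the arm from its pin and, when shut, 7.5 mm farther out than the pin (60.5 mm from the pin). The bar runs from 10 to 79 mm from the pin. With the cap home and the arm level it is about 34 mm above the tank's top.
- camb_end (a point): The same point of the -x cam arm.
- big_cap: Bystander: a larger cap of the same make (95 mm outside diameter, no square plug, arms shut), too big for this neck; it stands on the bench near the small one, either may be nearer. Origin at the centre of its underside.
- magnet_square: Bystander: a red three-sided magnet square, 75 mm, lying on the tank's top plate.
- grinder: Bystander: an angle grinder lying on the bench.
- hammer: Bystander: a hammer, 260 mm, lying on the bench.
- wrench: Bystander: a spanner, 200 mm, lying on the bench.
- flap_disc: Bystander: a grinding disc, 125 mm across, lying on the bench.
- bolt_tin: Bystander: an open tin of bolts, 74 mm across and 80 mm high.
Not all that is in view belongs to the job. What is shaped like the cap but pink is not meant.

How it is judged:
By the outcome, as a careful person would: the job done as asked, in the order asked, and still so for the second after the job is handed in, with the robot touching nothing.
It also fails if it takes over 61 s, if anything falls off the work surface, if the arm or the gripper's body presses on something with over 40 N, if the wrist force passes 120 N, or if a joint passes its speed limit or range.

## Working session

There is one attempt and no reset: what is moved stays moved. The work goes in short steps, Python scripts to look and compute and a tool call to move; the robot and the scene stay as the last step left them, time stands still between calls to the robot, and variables do not carry over. Pictures are saved under pics/ and viewed, at most 13 in all, crops included, and the job is handed in when it is done.

Besides the shell and the picture viewer there is one more tool, called as name([rows], argument=value, ...), one row to a line, values as JSON. move_arm: Moves the arm, as the interface text tells. Its arguments: {"type":"object","properties":{"motion":{"type":"array"},"grip":{"type":"number"}},"required":["motion"]}

```bash
mkdir -p pics; ls
cat > h.py <<'E'
import numpy as np, cv2
from bench import robot, read_camera, camera_model, masks_of, landmark_of
from scipy.spatial.transform import Rotation as R
def proj(m,p):
    c=np.linalg.inv(m['pose'])@np.r_[p,1]; f=210/np.tan(np.radians(m['fov_y']/2))
    return np.array([m['cx']+f*c[0]/-c[2], m['cy']+f*c[1]/c[2]])
def st():
    s=robot.observe(); print({k:np.round(s[k],3).tolist() for k in('clock','ee_pos','tool_rot','ft_force','gripper_width','grasp_force')}); return s
def local(p):
    "world point -> tool-frame shift in mm from current TCP"
    s=robot.observe(); return R.from_quat(s['tool_rot']).inv().apply(np.array(p)-s['ee_pos'])
E
python3 - <<'E'
from h import *
st(); print(robot.hold_point_z)
ims=[]
for c in('side','top'):
    im=read_camera(c); cv2.imwrite(f'pics/{c}0.png',im); m=camera_model(c)
    print(c,{k:(np.round(v,3).tolist()) for k,v in m.items()})
    for t in('cap','cap_grip','neck_nose','big_cap','cama_end','camb_end'):
        for d in landmark_of(c,t)[:3]:
            print(c,t,round(d['p'],2),np.round(d['centre']),np.round(proj(m,d['centre'])))
E
```

```text
pics
{'clock': 0.0, 'ee_pos': [222.089, -583.517, 230.47], 'tool_rot': [0.983, 0.181, -0.0, -0.001], 'ft_force': [0.264, 0.099, -0.745], 'gripper_width': 85.55, 'grasp_force': 0.0}
18.700000000000003
side {'fov_y': 47.742, 'cx': 270.832, 'cy': 211.237, 'pose': [[0.988, 0.07, -0.141, 302.761], [-0.156, 0.548, -0.822, -1497.509], [0.02, 0.834, 0.552, 1066.507], [0.0, 0.0, 0.0, 1.0]]}
side cap 0.92 [ 520. -406.    0.] [278. 298.]
side cap 0.83 [ 333. -285.    2.] [217. 277.]
side cap 0.68 [ 348. -443.   -7.] [225. 313.]
side cap_grip 0.95 [ 340. -283.   63.] [218. 263.]
side cap_grip 0.93 [ 464. -665.   64.] [274. 350.]
side cap_grip 0.69 [ 518. -406.   61.] [278. 284.]
side neck_nose 0.79 [570. 150. 153.] [268. 171.]
side big_cap 0.75 [ 478. -243.   -2.] [258. 266.]
side cama_end 0.61 [ 608. -441.   17.] [308. 299.]
side cama_end 0.56 [ 428. -659.   72.] [261. 348.]
side cama_end 0.5 [ 328. -408.   72.] [217. 287.]
side camb_end 0.67 [ 433. -376.    7.] [250. 292.]
side camb_end 0.49 [ 300. -258.   75.] [206. 256.]
side camb_end 0.39 [ 508. -668.   74.] [291. 347.]
top {'fov_y': 51.396
[... 187 characters left out ...]
  -4.] [435. 245.]
top cap 0.7 [ 518. -408.    5.] [364. 230.]
top cap 0.68 [ 333. -284.   -2.] [330. 282.]
top cap_grip 0.95 [ 521. -408.   67.] [368. 227.]
top cap_grip 0.77 [ 468. -663.   65.] [442. 243.]
top cap_grip 0.67 [ 334. -283.   68.] [332. 281.]
top neck_nose 0.6 [565. 144. 154.] [204. 208.]
top neck_nose 0.56 [618. 466.  -0.] [122. 201.]
top big_cap 0.71 [ 477. -237.    2.] [316. 241.]
top cama_end 0.51 [ 426. -661.   77.] [443. 255.]
top cama_end 0.43 [ 330. -410.   74.] [370. 283.]
top cama_end 0.4 [ 604. -442.   14.] [373. 206.]
top camb_end 0.54 [ 435. -375.    3.] [355. 253.]
top camb_end 0.52 [ 374. -476.   71.] [389. 270.]
top camb_end 0.47 [ 508. -666.   71.] [443. 231.]
```

View pictures.

Run:
```python
import cv2
s=cv2.imread('pics/side0.png');t=cv2.imread('pics/top0.png')
cv2.imwrite('pics/side0c.png',cv2.resize(s[120:400,130:430],None,fx=2.1,fy=2.1,interpolation=3))
cv2.imwrite('pics/top0c.png',cv2.resize(t[150:330,290:490],None,fx=3.3,fy=3.3,interpolation=3))
```

```text
(no output)
```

View pics/side0c.png

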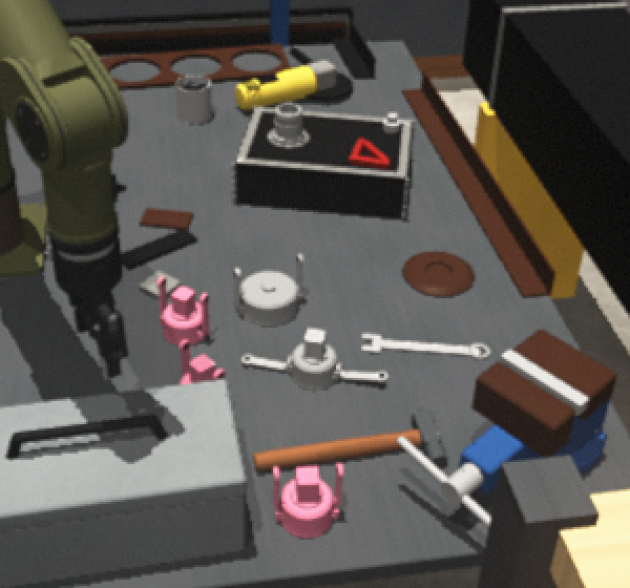

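View pics/top0c.png

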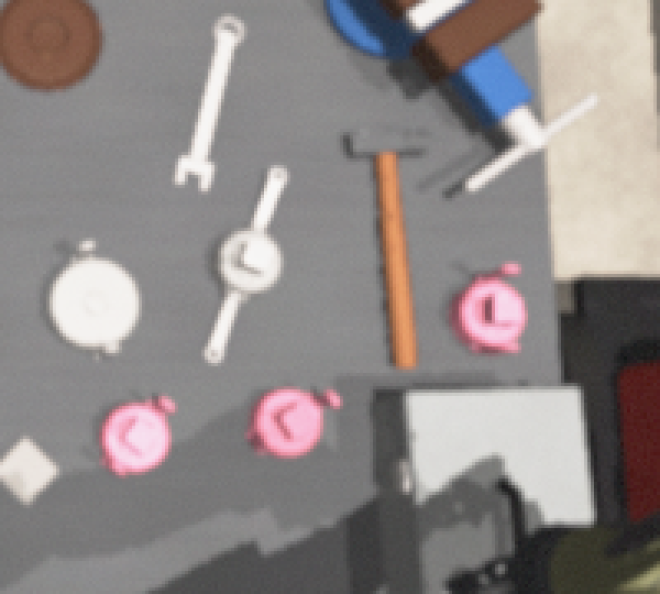

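The meant cap is the silver one with the square plug and arms out, at side (278,290) / top (366,229). The big silver cap at side (258,262) has no plug, and the three pink ones at side (217,270), (225,300) and (275,350) are look-alikes. The crops confirm this.

Run:
```python
from h import *
st()
for c in('side','top'):
    read_camera(c)
    for t in ('magnet_square','tank'):
        for d in landmark_of(c,t)[:2]: print(c,t,round(d['p'],2),np.round(d['centre']))
print(local([519,-407,220])/30)
```

```text
{'clock': 0.7, 'ee_pos': [222.399, -584.118, 231.336], 'tool_rot': [0.984, 0.181, 0.0, 0.0], 'ft_force': [-0.456, -0.696, -0.705], 'gripper_width': 85.35, 'grasp_force': 0.0}
side magnet_square 0.54 [711.  57.  92.]
side tank 0.83 [566. 145.   0.]
top magnet_square 0.41 [ 543. -570.   -2.]
top tank 0.84 [567. 149.  -0.]
[11.33912906 -2.00013393  0.37841529]
```

move_arm([
  {"delta_pos": [0.6,-0.1,0],"twist": 0.5},
  {"delta_pos": [1.9,-0.3,0],"twist": 1.4},
  {"delta_pos": [3.2,-0.6,0],"twist": 2.4},
  {"delta_pos": [4.5,-0.8,0.1],"twist": 3.4},
  {"delta_pos": [5.8,-1.0,0.1],"twist": 4.4},
  {"delta_pos": [7.1,-1.3,0.1],"twist": 5.4},
  {"delta_pos": [8.4,-1.5,0.2],"twist": 6.4},
  {"delta_pos": [9.7,-1.7,0.2],"twist": 7.4},
  {"delta_pos": [10.8,-1.9,0.3],"twist": 8.0},
  {"delta_pos": [11.3,-2.0,0.3],"twist": 8.3},
])

```text
clock: 1.83
ee_pos: [523.8, -401.8, 221.7]
tool_rot: [0.984, -0.177, 0.001, -0.002]
ft_force: [-0.6, 1.0, -0.0]
gripper_width: 85.5
grasp_force: 0.0
```

Run:
```python
from h import *
m=camera_model('wrist'); im=read_camera('wrist'); cv2.imwrite('pics/w1.png',im)
st()
print(np.round(m['pose'],2).tolist(),m['fov_y'])
for t in('cap','cap_grip','cama_end','camb_end','big_cap'):
    for d in landmark_of('wrist',t)[:3]:
        print(t,round(d['p'],2),np.round(d['centre'],1),np.round(proj(m,d['centre'])))
```

```text
{'clock': 1.883, 'ee_pos': [525.473, -400.361, 221.703], 'tool_rot': [0.984, -0.176, 0.002, -0.003], 'ft_force': [1.71, 1.818, -0.21], 'gripper_width': 85.296, 'grasp_force': 0.0}
[[-0.35, 0.9, 0.24, 584.63], [-0.94, -0.34, -0.1, -424.52], [-0.0, -0.26, 0.96, 364.3], [0.0, 0.0, 0.0, 1.0]] 65.73783029046568
cap 0.81 [ 334.6 -283.8   -2.3] [242. 345.]
cap 0.76 [ 463.5 -667.8    1.4] [522. 150.]
cap 0.72 [ 520.3 -410.3   -1.3] [284. 182.]
cap_grip 0.97 [ 517.8 -407.2   67.6] [283. 199.]
cap_grip 0.89 [ 349.1 -442.2   68.9] [370. 335.]
cap_grip 0.38 [ 520.4 -410.1    1.8] [284. 183.]
cama_end 0.9 [ 331.2 -409.8   74.5] [346. 361.]
cama_end 0.75 [ 365.8 -308.8   74.2] [245. 363.]
cama_end 0.56 [ 605.9 -439.9   13.1] [283.  97.]
camb_end 0.66 [ 430.4 -376.3    2.4] [283. 261.]
big_cap 0.77 [ 472.5 -236.8   -1.5] [164. 267.]
```

View pics/w1.png

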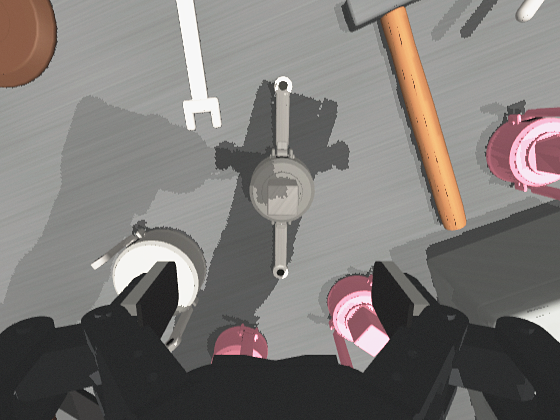

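The wrist picture shows the cap at (283,195) with its plug square to the picture. Its arms run up and down to (283,85) and (280,272), so the fingers are already aligned. Descending over the plug.

move_arm([
  {"delta_pos": [0,0,0.3]},
  {"delta_pos": [0,0,1.1]},
  {"delta_pos": [0,0,2.0]},
  {"delta_pos": [0,0,2.9]},
  {"delta_pos": [0,0,3.7]},
  {"delta_pos": [0,0,4.4]},
  {"delta_pos": [0,0,5.0]},
  {"delta_pos": [0,0,5.5]},
  {"delta_pos": [0,0,5.75]},
  {"delta_pos": [0,0,5.75]},
])

```text
invalid input
```

Run:
```python
from h import *
m=camera_model('wrist'); im=read_camera('wrist'); cv2.imwrite('pics/w2.png',im)
st()
for t in('cap_grip','cama_end','camb_end'):
    for d in landmark_of('wrist',t)[:2]:
        print(t,round(d['p'],2),np.round(d['centre'],1),np.round(local(d['centre']),1))
st()
```

```text
{'clock': 2.183, 'ee_pos': [515.963, -409.254, 222.496], 'tool_rot': [0.984, -0.181, -0.0, 0.001], 'ft_force': [-0.228, 0.492, 0.921], 'gripper_width': 85.666, 'grasp_force': 0.0}
cap_grip 0.96 [ 465.7 -665.2   68.8] [ 43.9 257.1 154. ]
cap_grip 0.82 [ 348.1 -440.8   67.7] [-145.8   89.2  155. ]
cama_end 0.79 [ 608.2 -440.1   16.5] [ 96.9  -3.5 206. ]
cama_end 0.73 [ 367.5 -307.1   74.6] [-175.3  -42.3  147.9]
camb_end 0.96 [ 433.  -374.7    5. ] [-90.3  -2.1 217.5]
{'clock': 2.333, 'ee_pos': [516.73, -408.558, 222.486], 'tool_rot': [0.984, -0.18, -0.0, 0.0], 'ft_force': [-0.291, 0.708, -0.756], 'gripper_width': 85.579, 'grasp_force': 0.0}
```

View pics/w2.png

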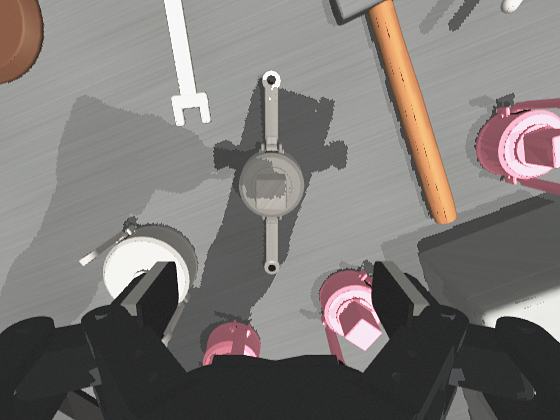

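move_arm([
  {"delta_pos": [0.05,-0.08,0.3],"twist": 0},
  {"delta_pos": [0.05,-0.08,1.1],"twist": 0},
  {"delta_pos": [0.05,-0.08,2.0],"twist": 0},
  {"delta_pos": [0.05,-0.08,2.9],"twist": 0},
  {"delta_pos": [0.05,-0.08,3.7],"twist": 0},
  {"delta_pos": [0.05,-0.08,4.4],"twist": 0},
  {"delta_pos": [0.05,-0.08,5.0],"twist": 0},
  {"delta_pos": [0.05,-0.08,5.5],"twist": 0},
  {"delta_pos": [0.05,-0.08,5.75],"twist": 0},
  {"delta_pos": [0.05,-0.08,5.75],"twist": 0},
])

```text
clock: 3.17
ee_pos: [518.8, -404.6, 47.5]
tool_rot: [0.984, -0.179, -0.002, -0.001]
ft_force: [0.4, 0.4, -0.7]
gripper_width: 85.4
grasp_force: 0.0
```

Run:
```python
from h import *
st()
m=camera_model('wrist'); im=read_camera('wrist'); cv2.imwrite('pics/w3.png',im)
for t in('cap_grip','cama_end','camb_end'):
    for d in landmark_of('wrist',t)[:2]:
        print(t,round(d['p'],2),np.round(d['centre'],1),np.round(local(d['centre']),1),np.round(proj(m,d['centre'])))
st()
```

```text
{'clock': 3.167, 'ee_pos': [518.839, -404.644, 47.492], 'tool_rot': [0.984, -0.179, -0.002, -0.001], 'ft_force': [0.378, 0.362, -0.676], 'gripper_width': 85.448, 'grasp_force': 0.0}
cap_grip 0.89 [ 521.5 -406.8   66.4] [  1.4   0.4 -16.4] [278. 276.]
cama_end 0.81 [ 607.5 -440.4   15.3] [93.2  1.3 35.5] [280.  58.]
camb_end 0.92 [ 432.2 -374.     5.3] [-94.5   1.   45.5] [278. 362.]
{'clock': 3.367, 'ee_pos': [520.886, -406.324, 50.972], 'tool_rot': [0.984, -0.179, 0.001, 0.001], 'ft_force': [0.476, 0.137, 0.143], 'gripper_width': 85.356, 'grasp_force': 0.0}
```

View pics/w3.png

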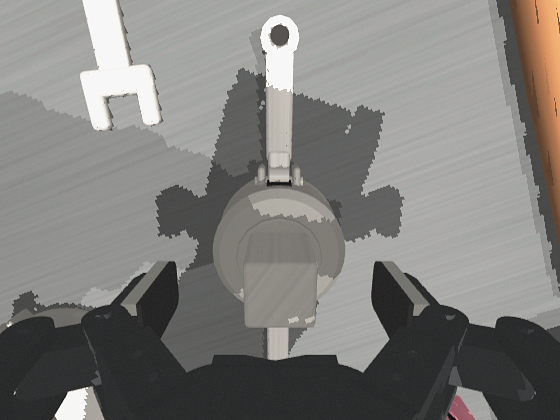

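The plug at (280,290) sits centred between the pads, so I'm closing.

move_arm([
  {"delta_pos": [0,0,0],"twist": 0},
  {"delta_pos": [0,0,0],"twist": 0},
  {"delta_pos": [0,0,0],"twist": 0},
  {"delta_pos": [0,0,0],"twist": 0},
  {"delta_pos": [0,0,0],"twist": 0},
  {"delta_pos": [0,0,0],"twist": 0},
  {"delta_pos": [0,0,0],"twist": 0},
  {"delta_pos": [0,0,0],"twist": 0},
  {"delta_pos": [0,0,0],"twist": 0},
  {"delta_pos": [0,0,0],"twist": 0},
], grip=20)

```text
clock: 4.2
ee_pos: [520.1, -406.4, 50.2]
tool_rot: [0.984, -0.179, 0.0, 0.0]
ft_force: [-1.2, -0.7, 4.2]
gripper_width: 27.1
grasp_force: 63.4
```

move_arm([
  {"delta_pos": [0,0,-0.3],"twist": 0},
  {"delta_pos": [0,0,-1.0],"twist": 0},
  {"delta_pos": [0,0,-1.8],"twist": 0},
  {"delta_pos": [0,0,-2.7],"twist": 0},
  {"delta_pos": [0,0,-3.6],"twist": 0},
  {"delta_pos": [0,0,-4.5],"twist": -0.3},
  {"delta_pos": [-0.1,-0.2,-5.3],"twist": -1.0},
  {"delta_pos": [-0.3,-0.7,-6.0],"twist": -2.0},
  {"delta_pos": [-0.6,-1.5,-6.4],"twist": -3.0},
  {"delta_pos": [-0.9,-2.4,-6.7],"twist": -4.0},
])

```text
clock: 5.03
ee_pos: [519.1, -328.6, 251.4]
tool_rot: [1.0, -0.005, -0.001, 0.0]
ft_force: [0.5, 0.4, -6.1]
gripper_width: 27.3
grasp_force: 62.3
```

Run:
```python
from h import *
st(); print(local([567,147,250])/30)
```

```text
{'clock': 5.033, 'ee_pos': [519.12, -328.569, 251.358], 'tool_rot': [1.0, -0.005, -0.001, 0.0], 'ft_force': [0.457, 0.388, -6.101], 'gripper_width': 27.347, 'grasp_force': 62.279}
[  1.44847689 -15.86648269   0.04067229]
```

move_arm([
  {"delta_pos": [0.1,-0.9,0],"twist": -1.1},
  {"delta_pos": [0.2,-1.9,0],"twist": -2.3},
  {"delta_pos": [0.3,-3.1,0],"twist": -3.5},
  {"delta_pos": [0.4,-4.3,0],"twist": -4.7},
  {"delta_pos": [0.5,-5.5,0],"twist": -5.9},
  {"delta_pos": [0.6,-6.7,0],"twist": -7.1},
  {"delta_pos": [0.7,-7.9,0],"twist": -8.3},
  {"delta_pos": [0.8,-9.1,0],"twist": -9.5},
  {"delta_pos": [0.9,-10.2,0],"twist": -10.7},
  {"delta_pos": [1.0,-11.2,0],"twist": -11.9},
])

```text
clock: 5.87
ee_pos: [552.2, 10.0, 250.0]
tool_rot: [0.869, 0.495, -0.001, -0.001]
ft_force: [0.9, -0.4, -5.6]
gripper_width: 27.2
grasp_force: 62.2
```

Run:
```python
from h import *
s=st(); print(local([567,147,250])/30, np.round(R.from_quat(s['tool_rot']).as_matrix(),3).tolist())
```

```text
{'clock': 5.867, 'ee_pos': [552.228, 10.044, 249.95], 'tool_rot': [0.869, 0.495, -0.001, -0.001], 'ft_force': [0.895, -0.404, -5.56], 'gripper_width': 27.223, 'grasp_force': 62.247}
[ 4.17646789e+00 -1.90803662e+00  9.95582337e-05] [[0.511, 0.86, -0.004], [0.86, -0.511, 0.001], [-0.001, -0.004, -1.0]]
```

Run:
```python
from h import *
m=camera_model('wrist'); im=read_camera('wrist'); cv2.imwrite('pics/w4.png',im)
print(proj(m,[567,147,154]))
for t in('neck_nose','neck','tank','magnet_square','cap_grip'):
    for d in landmark_of('wrist',t)[:2]:
        print(t,round(d['p'],2),np.round(d['centre'],1),np.round(proj(m,d['centre'])))
s=st(); print(local([567,147,250])/30)
```

```text
[190.94382163  30.36500912]
neck_nose 0.59 [561.9 154.3 156.8] [177.  23.]
neck 0.69 [564.3 144.9  90.9] [208.  55.]
tank 0.76 [563.6 147.2   2. ] [223.  69.]
magnet_square 0.75 [709.   50.3  91.4] [411.  64.]
magnet_square 0.34 [602.   95.6 216.7] [276.  55.]
cap_grip 0.96 [552.5  10.  267.4] [279. 285.]
{'clock': 6.167, 'ee_pos': [552.922, 5.38, 250.001], 'tool_rot': [0.871, 0.49, -0.002, 0.0], 'ft_force': [0.413, 0.127, -6.693], 'gripper_width': 27.341, 'grasp_force': 62.079}
[ 4.27884401 -2.04847891 -0.00915303]
```

View pics/w4.png

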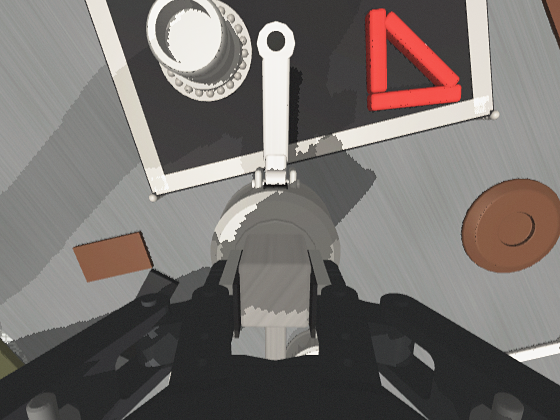

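move_arm([
  {"delta_pos": [0.3,0,0],"twist": 0},
  {"delta_pos": [0.6,0,0],"twist": 0},
  {"delta_pos": [0.9,0,0],"twist": 0},
  {"delta_pos": [1.1,0,0],"twist": 0},
  {"delta_pos": [1.2,0,0],"twist": 0},
  {"delta_pos": [1.2,0,0],"twist": 0},
  {"delta_pos": [1.2,0,0],"twist": 0},
  {"delta_pos": [1.2,0,0],"twist": 0},
  {"delta_pos": [1.2,0,0],"twist": 0},
  {"delta_pos": [1.2,0,0],"twist": 0},
])

```text
clock: 7.0
ee_pos: [572.6, 37.1, 250.8]
tool_rot: [0.871, 0.491, -0.0, 0.0]
ft_force: [0.3, -0.2, -6.6]
gripper_width: 26.9
grasp_force: 62.1
```

```bash
cat > nk.py <<'E'
from h import *
def look(c):
    m=camera_model(c); im=read_camera(c); L=landmark_of(c,'neck_nose'); M=masks_of(c,'neck_nose')
    cv2.imwrite(f'pics/nk_{c}.png',im)
    print(c,[(round(d['p'],2),np.round(d['centre'],1).tolist(),np.round(proj(m,d['centre']),1).tolist()) for d in L[:2]], 'proj567,147,154',proj(m,[567,147,154]).round(1), 'masks',[(round(d['p'],2),int(d['mask'].sum())) for d in M[:2]])
    return m,im,M
E
python3 - <<'E'
from nk import *
st()
out={}
for c in('wrist','side','top'):
    m,im,M=look(c)
    if M: np.save(f'mask_{c}.npy',M[0]['mask'])
    np.savez(f'cm_{c}.npz',**m)
s=st(); print(local([567,147,250])/30)
w=cv2.imread('pics/nk_wrist.png');t=cv2.imread('pics/nk_top.png');d=cv2.imread('pics/nk_side.png')
a=cv2.resize(w[0:180,100:340],None,fx=2,fy=2)
b=cv2.resize(t[180:240,170:240],None,fx=4,fy=4); e=cv2.resize(d[145:205,235:305],None,fx=4,fy=4)
v=np.zeros((600,760,3),np.uint8); v[:360,:480]=a; v[:240,480:]=b; v[240:480,480:]=e
cv2.imwrite('pics/nk.png',v)
E
```

```text
{'clock': 7.0, 'ee_pos': [572.57, 37.133, 250.79], 'tool_rot': [0.871, 0.491, -0.0, 0.0], 'ft_force': [0.313, -0.197, -6.603], 'gripper_width': 26.896, 'grasp_force': 62.106}
wrist [(0.7, [560.6, 152.1, 156.6], [174.7, 83.7]), (0.51, [779.4, -197.3, -0.2], [506.0, 249.8])] proj567,147,154 [187.7  85.8] masks [(0.57, 6092)]
side [(0.7, [568.1, 152.0, 153.0], [267.6, 171.1])] proj567,147,154 [267.5 171.5] masks [(0.59, 124)]
top [(0.68, [563.0, 146.0, 154.5], [203.0, 208.2])] proj567,147,154 [202.7 207.1] masks [(0.77, 325)]
{'clock': 7.45, 'ee_pos': [572.712, 37.638, 250.787], 'tool_rot': [0.871, 0.491, -0.0, 0.0], 'ft_force': [0.093, -1.451, -6.222], 'gripper_width': 26.998, 'grasp_force': 62.106}
[ 3.02112401 -2.04891808  0.02596563]
```

View pics/nk.png

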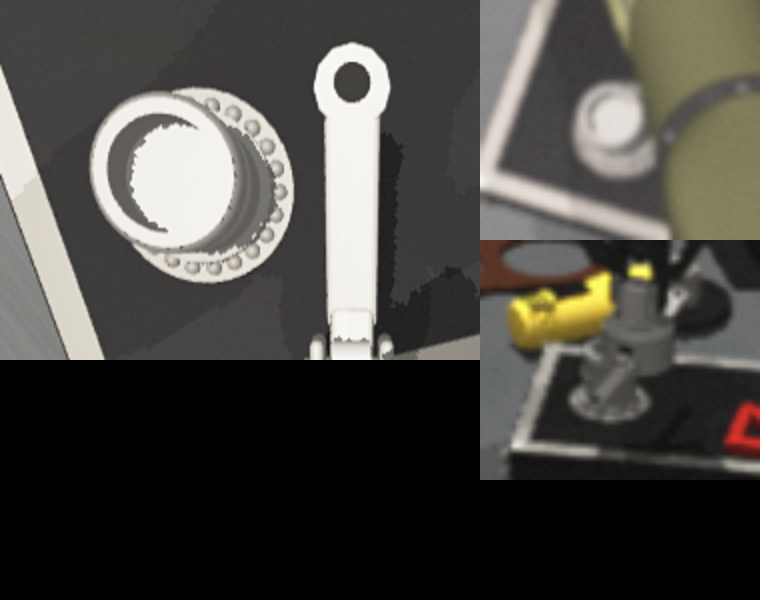

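```bash
cat > fit.py <<'E'
from h import *
from scipy.optimize import least_squares
m=dict(np.load('cm_wrist.npz')); print(m.keys())
g=cv2.GaussianBlur(cv2.cvtColor(cv2.imread('pics/nk_wrist.png'),6),(0,0),0.8).astype(float)
pts=[]
for a in np.radians(np.arange(125,265,5)):   # image angle, row down; left side
    r=np.arange(28,55,.25); x=182+r*np.cos(a); y=85.5+r*np.sin(a)
    v=cv2.remap(g.astype(np.float32),x.astype(np.float32)[None],y.astype(np.float32)[None],1)[0]
    k=np.where((v[:-1]>=100)&(v[1:]<100))[0]
    if len(k): pts.append([x[k[0]],y[k[0]]])
pts=np.array(pts); print(len(pts),np.round(pts[::4],1).tolist())
th=np.linspace(0,2*np.pi,721)
def res(q,z=151,rr=26.7):
    c=np.array([proj(m,[q[0]+rr*np.cos(t),q[1]+rr*np.sin(t),z]) for t in th])
    ctr=proj(m,[q[0],q[1],z]); a=np.unwrap(np.arctan2(*(c-ctr).T[::-1])); R_=np.hypot(*(c-ctr).T)
    d=pts-ctr; o=np.argsort(a%(2*np.pi))
    return np.hypot(*d.T)-np.interp(np.arctan2(d[:,1],d[:,0])%(2*np.pi),(a%(2*np.pi))[o],R_[o],period=2*np.pi)
s=least_squares(res,[565,147],loss='soft_l1',diff_step=1e-3); print(s.x,np.round(s.fun,1))
s=least_squares(lambda q:res(q[:2],151,q[2]),[565,147,26.7],loss='soft_l1',diff_step=1e-3); print('free r',s.x,np.abs(s.fun).max())
E
python3 fit.py
```

```text
dict_keys(['fov_y', 'cx', 'cy', 'pose'])
28 [[160.1, 116.8], [151.3, 107.0], [146.0, 95.1], [144.1, 82.2], [146.4, 68.9], [153.4, 56.9], [164.7, 48.3]]
[562.91411496 148.8287567 ] [-0.1 -0.1 -0.1  0.1  0.   0.1 -0.1 -0.1 -0.1  0.   0.2 -0.  -0.  -0.
 -0.1  0.1  0.1 -0.  -0.1 -0.1  0.1 -0.1 -0.   0.1  0.1 -0.2 -0.1  0. ]
free r [562.88194129 148.86753514  26.65826952] 0.14566174201857507
```

Run:
```python
from h import *
m=dict(np.load('cm_wrist.npz')); im=cv2.imread('pics/nk_wrist.png')
M=R.from_quat([0.871,0.491,0,0]).as_matrix(); T=np.array([572.57,37.13,250.79])
S=3; x0,y0=190,150; v=cv2.resize(im[150:350,190:380],None,fx=S,fy=S,interpolation=3)
th=np.linspace(0,2*np.pi,73)
def draw(P,col):
    q=np.array([(proj(m,T+M@p)-[x0,y0])*S for p in P]); cv2.polylines(v,[q.astype(np.int32)],True,col,1)
for z,col in((50,(0,255,0)),(9,(0,0,255))): draw([[33.5*np.cos(t),33.5*np.sin(t),z] for t in th],col)
draw([[a,b,-30] for a,b in((14,14),(14,-14),(-14,-14),(-14,14))],(255,0,0))
cv2.imwrite('pics/ov.png',v)
```

```text
(no output)
```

View pics/ov.png

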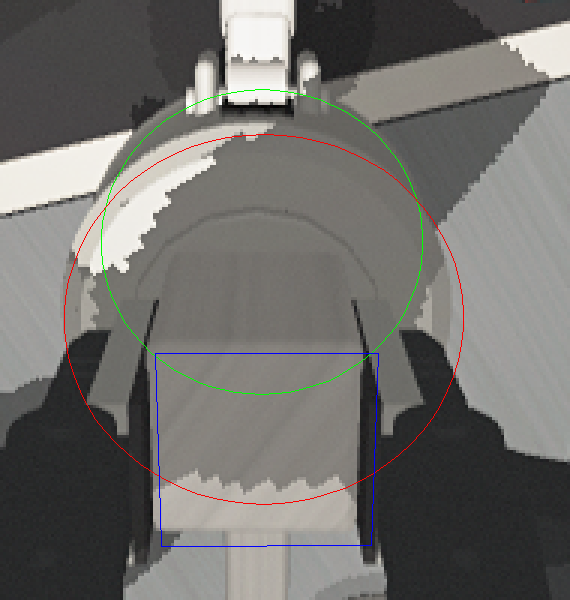

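The neck fit is tight, at about (563,149). Corrected for the wrist camera's 1.3 mm sideways bias seen on the held cap, the target TCP is about (564,147). Moving above it with the arms turned to lie along world y, clear of the magnet and stub.

move_arm([
  {"delta_pos": [0.3,-0.2,0],"twist": -0.6},
  {"delta_pos": [0.8,-0.6,0],"twist": -1.6},
  {"delta_pos": [1.4,-1.0,0],"twist": -2.7},
  {"delta_pos": [2.0,-1.4,0],"twist": -3.9},
  {"delta_pos": [2.5,-1.8,0],"twist": -5.0},
  {"delta_pos": [2.85,-2.05,0],"twist": -5.8},
  {"delta_pos": [2.99,-2.12,0],"twist": -6.2},
  {"delta_pos": [2.99,-2.12,0],"twist": -6.2},
  {"delta_pos": [2.99,-2.12,0],"twist": -6.2},
  {"delta_pos": [2.99,-2.12,0],"twist": -6.2},
])

```text
clock: 8.28
ee_pos: [565.0, 145.5, 250.6]
tool_rot: [0.709, 0.705, -0.001, 0.001]
ft_force: [0.2, 0.3, -6.3]
gripper_width: 27.0
grasp_force: 62.2
```

move_arm([
  {"delta_pos": [0,0,0.1],"twist": 0},
  {"delta_pos": [0,0,0.3],"twist": 0},
  {"delta_pos": [0,0,0.6],"twist": 0},
  {"delta_pos": [0,0,0.8],"twist": 0},
  {"delta_pos": [0,0,1.0],"twist": 0},
  {"delta_pos": [0,0,1.1],"twist": 0},
  {"delta_pos": [0,0,1.2],"twist": 0},
  {"delta_pos": [0,0,1.2],"twist": 0},
  {"delta_pos": [0,0,1.2],"twist": 0},
  {"delta_pos": [0,0,1.2],"twist": 0},
])

```text
clock: 9.12
ee_pos: [565.0, 147.5, 215.1]
tool_rot: [0.708, 0.706, 0.0, 0.0]
ft_force: [-0.1, -0.0, -6.0]
gripper_width: 27.2
grasp_force: 62.0
```

move_arm([
  {"delta_pos": [0,0,0.07],"twist": 0},
  {"delta_pos": [0,0,0.15],"twist": 0},
  {"delta_pos": [0,0,0.23],"twist": 0},
  {"delta_pos": [0,0,0.31],"twist": 0},
  {"delta_pos": [0,0,0.39],"twist": 0},
  {"delta_pos": [0,0,0.47],"twist": 0},
  {"delta_pos": [0,0,0.54],"twist": 0},
  {"delta_pos": [0,0,0.6],"twist": 0},
  {"delta_pos": [0,0,0.6],"twist": 0},
  {"delta_pos": [0,0,0.6],"twist": 0},
])

```text
clock: 9.95
ee_pos: [564.7, 147.3, 196.7]
tool_rot: [0.708, 0.706, -0.0, -0.0]
ft_force: [0.7, 0.3, -5.3]
gripper_width: 26.8
grasp_force: 62.2
```

move_arm([
  {"delta_pos": [0,0,0.06],"twist": 0},
  {"delta_pos": [0,0,0.12],"twist": 0},
  {"delta_pos": [0,0,0.18],"twist": 0},
  {"delta_pos": [0,0,0.24],"twist": 0},
  {"delta_pos": [0,0,0.3],"twist": 0},
  {"delta_pos": [0,0,0.36],"twist": 0},
  {"delta_pos": [0,0,0.42],"twist": 0},
  {"delta_pos": [0,0,0.48],"twist": 0},
  {"delta_pos": [0,0,0.5],"twist": 0},
  {"delta_pos": [0,0,0.5],"twist": 0},
])

```text
clock: 10.78
ee_pos: [564.6, 147.3, 181.5]
tool_rot: [0.708, 0.706, -0.0, -0.0]
ft_force: [0.2, 0.6, -5.8]
gripper_width: 27.2
grasp_force: 62.2
```

Free and on the neck with no side force. Now pressing in slowly.

move_arm([
  {"delta_pos": [0,0,0.03],"twist": 0},
  {"delta_pos": [0,0,0.06],"twist": 0},
  {"delta_pos": [0,0,0.09],"twist": 0},
  {"delta_pos": [0,0,0.12],"twist": 0},
  {"delta_pos": [0,0,0.15],"twist": 0},
  {"delta_pos": [0,0,0.18],"twist": 0},
  {"delta_pos": [0,0,0.21],"twist": 0},
  {"delta_pos": [0,0,0.24],"twist": 0},
  {"delta_pos": [0,0,0.27],"twist": 0},
  {"delta_pos": [0,0,0.27],"twist": 0},
])

```text
clock: 11.62
ee_pos: [564.8, 147.3, 175.2]
tool_rot: [0.708, 0.706, 0.0, 0.001]
ft_force: [-2.2, -1.4, 6.7]
gripper_width: 26.9
grasp_force: 64.1
```

move_arm([
  {"delta_pos": [0,0,0.02],"twist": 0},
  {"delta_pos": [0,0,0.04],"twist": 0},
  {"delta_pos": [0,0,0.06],"twist": 0},
  {"delta_pos": [0,0,0.08],"twist": 0},
  {"delta_pos": [0,0,0.1],"twist": 0},
  {"delta_pos": [0,0,0.1],"twist": 0},
  {"delta_pos": [0,0,0.1],"twist": 0},
  {"delta_pos": [0,0,0.1],"twist": 0},
  {"delta_pos": [0,0,0.1],"twist": 0},
  {"delta_pos": [0,0,0.1],"twist": 0},
])

```text
clock: 12.45
ee_pos: [564.9, 147.4, 172.6]
tool_rot: [0.708, 0.706, 0.0, 0.001]
ft_force: [-4.0, -2.1, 8.5]
gripper_width: 27.3
grasp_force: 64.3
```

move_arm([
  {"delta_pos": [0,0,0.02],"twist": 0},
  {"delta_pos": [0,0,0.04],"twist": 0},
  {"delta_pos": [0,0,0.06],"twist": 0},
  {"delta_pos": [0,0,0.08],"twist": 0},
  {"delta_pos": [0,0,0.08],"twist": 0},
  {"delta_pos": [0,0,0.08],"twist": 0},
  {"delta_pos": [0,0,0.08],"twist": 0},
  {"delta_pos": [0,0,0.08],"twist": 0},
  {"delta_pos": [0,0,0.08],"twist": 0},
  {"delta_pos": [0,0,0.08],"twist": 0},
])

```text
clock: 13.28
ee_pos: [564.9, 147.3, 170.2]
tool_rot: [0.708, 0.706, 0.0, 0.001]
ft_force: [-2.8, -1.7, 9.0]
gripper_width: 26.8
grasp_force: 64.4
```

move_arm([
  {"delta_pos": [0,0,0.02],"twist": 0},
  {"delta_pos": [0,0,0.04],"twist": 0},
  {"delta_pos": [0,0,0.06],"twist": 0},
  {"delta_pos": [0,0,0.06],"twist": 0},
  {"delta_pos": [0,0,0.06],"twist": 0},
  {"delta_pos": [0,0,0.06],"twist": 0},
  {"delta_pos": [0,0,0.06],"twist": 0},
  {"delta_pos": [0,0,0.06],"twist": 0},
  {"delta_pos": [0,0,0.06],"twist": 0},
  {"delta_pos": [0,0,0.06],"twist": 0},
])

```text
clock: 14.12
ee_pos: [564.9, 147.4, 168.6]
tool_rot: [0.708, 0.706, 0.0, 0.001]
ft_force: [-3.5, -2.0, 10.1]
gripper_width: 27.2
grasp_force: 64.6
```

move_arm([
  {"delta_pos": [0,0,0.02],"twist": 0},
  {"delta_pos": [0,0,0.04],"twist": 0},
  {"delta_pos": [0,0,0.06],"twist": 0},
  {"delta_pos": [0,0,0.06],"twist": 0},
  {"delta_pos": [0,0,0.06],"twist": 0},
  {"delta_pos": [0,0,0.06],"twist": 0},
  {"delta_pos": [0,0,0.06],"twist": 0},
  {"delta_pos": [0,0,0.06],"twist": 0},
  {"delta_pos": [0,0,0.06],"twist": 0},
  {"delta_pos": [0,0,0.06],"twist": 0},
])

```text
clock: 14.95
ee_pos: [564.9, 147.4, 168.4]
tool_rot: [0.708, 0.706, 0.001, 0.001]
ft_force: [-6.8, -2.4, 22.3]
gripper_width: 27.2
grasp_force: 66.2
```

Hard stop reached: +12 N for 0.2 mm, about 28 N in total, at the expected height. Now release and rise.

move_arm([
  {"delta_pos": [0,0,-0.12],"twist": 0},
  {"delta_pos": [0,0,-0.12],"twist": 0},
  {"delta_pos": [0,0,-0.12],"twist": 0},
  {"delta_pos": [0,0,-0.12],"twist": 0},
  {"delta_pos": [0,0,-0.2],"twist": 0},
  {"delta_pos": [0,0,-0.6],"twist": 0},
  {"delta_pos": [0,0,-1.2],"twist": 0},
  {"delta_pos": [0,0,-1.9],"twist": 0},
  {"delta_pos": [0,0,-2.5],"twist": 0},
  {"delta_pos": [0,0,-2.8],"twist": 0},
], grip=60)

```text
clock: 15.78
ee_pos: [565.7, 148.0, 250.8]
tool_rot: [0.708, 0.706, 0.002, 0.001]
ft_force: [0.5, 0.7, -0.2]
gripper_width: 60.1
grasp_force: 0.0
```

Run:
```python
from h import *
for c in('wrist','side','top'):
    m=camera_model(c); im=read_camera(c); cv2.imwrite(f'pics/r_{c}.png',im)
    for t in('cama_end','camb_end','cap_grip'):
        for d in landmark_of(c,t)[:3]:
            if abs(d['centre'][1]-147)<120: print(c,t,round(d['p'],2),np.round(d['centre'],1),np.round(local(d['centre']),1),np.round(proj(m,d['centre'])))
st()
```

```text
wrist cama_end 0.78 [562.1 241.5 134.3] [ 93.5  -4.2 115.8] [271.  87.]
wrist camb_end 0.73 [563.3  54.1 120.4] [-93.3  -1.4 128.3] [274. 300.]
wrist cap_grip 0.66 [562.  147.8 185.7] [ 0.8 -2.2 62.1] [271. 227.]
side camb_end 0.52 [560.7  55.3 131.1] [-91.5  -2.8 116.4] [269. 188.]
side cap_grip 0.58 [562.  146.3 181.4] [-0.7 -2.  66.1] [266. 166.]
top camb_end 0.64 [561.2  56.1 123.2] [-91.1  -2.9 124.9] [232. 211.]
{'clock': 16.383, 'ee_pos': [564.539, 147.259, 248.262], 'tool_rot': [0.708, 0.706, -0.0, -0.0], 'ft_force': [0.043, 0.299, -0.556], 'gripper_width': 60.1, 'grasp_force': 0.0}
```

View pics/r_wrist.png

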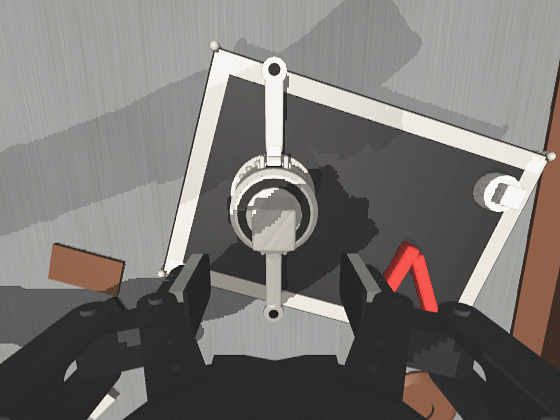

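Cap at (272,210) is home, with its arms straight along the tool's x: far end at (275,70), near end at (273,313). Going to the far (+y) arm first.

move_arm([
  {"delta_pos": [0.5,0,0],"twist": 0},
  {"delta_pos": [1.5,0,0],"twist": 0},
  {"delta_pos": [2.5,0,0],"twist": 0},
  {"delta_pos": [3.1,0,0.3],"twist": 0},
  {"delta_pos": [3.1,0,1.0],"twist": 0},
  {"delta_pos": [3.1,0,1.9],"twist": 0},
  {"delta_pos": [3.1,0,2.8],"twist": 0},
  {"delta_pos": [3.1,0,3.4],"twist": 0},
  {"delta_pos": [3.1,0,3.6],"twist": 0},
  {"delta_pos": [3.1,0,3.6],"twist": 0},
], grip=45)

```text
clock: 17.22
ee_pos: [564.0, 239.7, 139.1]
tool_rot: [0.708, 0.706, -0.002, -0.0]
ft_force: [-1.3, -0.4, -0.4]
gripper_width: 44.9
grasp_force: 0.0
```

Run:
```python
from h import *
m=camera_model('wrist'); im=read_camera('wrist'); cv2.imwrite('pics/w6.png',im)
for d in landmark_of('wrist','cama_end')[:3]: print(round(d['p'],2),np.round(d['centre'],1),np.round(local(d['centre']),1))
st()
```

```text
0.87 [565.  243.3 134.2] [ 2.5 -0.6  7.3]
{'clock': 17.317, 'ee_pos': [565.561, 240.832, 141.54], 'tool_rot': [0.708, 0.706, 0.001, 0.0], 'ft_force': [-0.146, 0.022, 0.932], 'gripper_width': 45.058, 'grasp_force': 0.0}
```

View pics/w6.png

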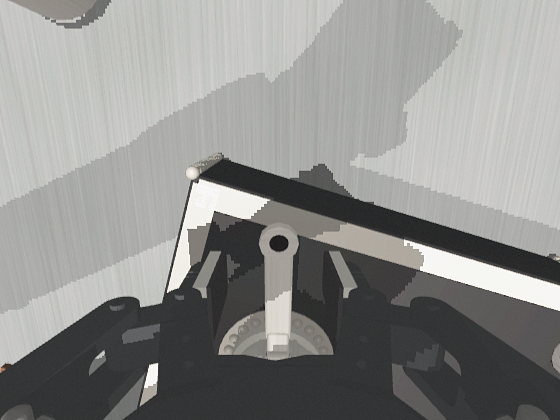

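Bar at (279,270) is centred between the pads, but about 8 mm higher than level (angle about 1.43). Lowering, then closing.

move_arm([
  {"delta_pos": [0,0,0.2],"twist": 0},
  {"delta_pos": [0,0,0.4],"twist": 0},
  {"delta_pos": [0,0,0.6],"twist": 0},
  {"delta_pos": [0,0,0.75],"twist": 0},
  {"delta_pos": [0,0,0.78],"twist": 0},
  {"delta_pos": [0,0,0.78],"twist": 0},
  {"delta_pos": [0,0,0.78],"twist": 0},
  {"delta_pos": [0,0,0.78],"twist": 0},
  {"delta_pos": [0,0,0.78],"twist": 0},
  {"delta_pos": [0,0,0.78],"twist": 0},
])

```text
clock: 18.15
ee_pos: [565.1, 240.4, 117.5]
tool_rot: [0.708, 0.706, 0.0, 0.0]
ft_force: [0.0, -0.8, -0.6]
gripper_width: 44.9
grasp_force: 0.0
```

move_arm([
  {"delta_pos": [0,0,0],"twist": 0},
  {"delta_pos": [0,0,0],"twist": 0},
  {"delta_pos": [0,0,0],"twist": 0},
  {"delta_pos": [0,0,0],"twist": 0},
  {"delta_pos": [0,0,0],"twist": 0},
  {"delta_pos": [0,0,0],"twist": 0},
  {"delta_pos": [0,0,0],"twist": 0},
  {"delta_pos": [0,0,0],"twist": 0},
  {"delta_pos": [0,0,0],"twist": 0},
  {"delta_pos": [0,0,0],"twist": 0},
], grip=5)

```text
clock: 18.98
ee_pos: [565.0, 240.3, 117.3]
tool_rot: [0.708, 0.706, -0.0, 0.0]
ft_force: [-0.4, 0.1, 0.9]
gripper_width: 12.5
grasp_force: 58.4
```

move_arm([
  {"delta_pos": [-0.01,0,-0.1],"twist": 0},
  {"delta_pos": [-0.03,0,-0.24],"twist": 0},
  {"delta_pos": [-0.06,0,-0.46],"twist": 0},
  {"delta_pos": [-0.12,0,-0.65],"twist": 0},
  {"delta_pos": [-0.2,0,-0.84],"twist": 0},
  {"delta_pos": [-0.3,0,-1.02],"twist": 0},
  {"delta_pos": [-0.41,0,-1.18],"twist": 0},
  {"delta_pos": [-0.47,0,-1.26],"twist": 0},
  {"delta_pos": [-0.47,0,-1.26],"twist": 0},
  {"delta_pos": [-0.47,0,-1.26],"twist": 0},
])

```text
clock: 19.82
ee_pos: [564.8, 228.4, 156.5]
tool_rot: [0.708, 0.706, 0.002, -0.001]
ft_force: [-1.2, 5.4, -0.8]
gripper_width: 12.8
grasp_force: 58.7
```

move_arm([
  {"delta_pos": [-0.06,0,-0.07],"twist": 0},
  {"delta_pos": [-0.13,0,-0.14],"twist": 0},
  {"delta_pos": [-0.21,0,-0.22],"twist": 0},
  {"delta_pos": [-0.29,0,-0.28],"twist": 0},
  {"delta_pos": [-0.37,0,-0.34],"twist": 0},
  {"delta_pos": [-0.45,0,-0.4],"twist": 0},
  {"delta_pos": [-0.54,0,-0.45],"twist": 0},
  {"delta_pos": [-0.63,0,-0.5],"twist": 0},
  {"delta_pos": [-0.72,0,-0.54],"twist": 0},
  {"delta_pos": [-0.72,0,-0.54],"twist": 0},
])

```text
clock: 20.65
ee_pos: [564.9, 209.9, 173.6]
tool_rot: [0.707, 0.707, 0.004, -0.002]
ft_force: [-2.6, 8.9, 1.0]
gripper_width: 12.7
grasp_force: 58.4
```

move_arm([
  {"delta_pos": [-0.09,0,-0.04],"twist": 0},
  {"delta_pos": [-0.19,0,-0.07],"twist": 0},
  {"delta_pos": [-0.28,0,-0.1],"twist": 0},
  {"delta_pos": [-0.38,0,-0.13],"twist": 0},
  {"delta_pos": [-0.48,0,-0.15],"twist": 0},
  {"delta_pos": [-0.58,0,-0.16],"twist": 0},
  {"delta_pos": [-0.65,0,-0.16],"twist": 0},
  {"delta_pos": [-0.7,0,-0.16],"twist": 0},
  {"delta_pos": [-0.7,0,-0.16],"twist": 0},
  {"delta_pos": [-0.7,0,-0.16],"twist": 0},
])

```text
clock: 21.48
ee_pos: [563.3, 189.1, 177.9]
tool_rot: [0.707, 0.707, 0.003, -0.003]
ft_force: [-4.9, 9.0, 0.8]
gripper_width: 11.0
grasp_force: 60.0
```

move_arm([
  {"delta_pos": [-0.05,0,0],"twist": 0},
  {"delta_pos": [-0.1,0,0],"twist": 0},
  {"delta_pos": [-0.15,0,0],"twist": 0},
  {"delta_pos": [-0.2,0,0],"twist": 0},
  {"delta_pos": [-0.2,0,0],"twist": 0},
  {"delta_pos": [-0.2,0,0],"twist": 0},
  {"delta_pos": [-0.2,0,0],"twist": 0},
  {"delta_pos": [-0.2,0,0],"twist": 0},
  {"delta_pos": [-0.2,0,0],"twist": 0},
  {"delta_pos": [-0.2,0,0],"twist": 0},
])

```text
clock: 22.32
ee_pos: [566.4, 182.2, 177.7]
tool_rot: [0.707, 0.707, 0.005, -0.001]
ft_force: [1.6, 8.1, -3.9]
gripper_width: 10.1
grasp_force: 60.9
```

move_arm([
  {"delta_pos": [0,0,0],"twist": 0},
  {"delta_pos": [0,0,0],"twist": 0},
  {"delta_pos": [0,0,0],"twist": 0},
  {"delta_pos": [0,0,0],"twist": 0},
  {"delta_pos": [0,0,-0.2],"twist": 0},
  {"delta_pos": [0,0,-0.8],"twist": 0},
  {"delta_pos": [0,0,-1.5],"twist": 0},
  {"delta_pos": [0,0,-2.2],"twist": 0},
  {"delta_pos": [0,0,-2.6],"twist": 0},
  {"delta_pos": [0,0,-2.6],"twist": 0},
], grip=45)

```text
clock: 23.15
ee_pos: [566.5, 178.2, 257.5]
tool_rot: [0.708, 0.706, 0.003, 0.001]
ft_force: [0.3, 1.0, 1.0]
gripper_width: 45.1
grasp_force: 0.0
```

Run:
```python
from h import *
v=np.zeros((520,780,3),np.uint8)
for c in('wrist','side','top'):
    m=camera_model(c); im=read_camera(c); cv2.imwrite(f'pics/a_{c}.png',im)
    for t in('cama_end','camb_end','cap_grip'):
        for d in landmark_of(c,t)[:3]:
            if abs(d['centre'][1]-147)<120: print(c,t,round(d['p'],2),np.round(d['centre'],1),np.round(proj(m,d['centre'])))
    if c=='wrist': v[:420,:420]=im[:,70:490]
    if c=='side': v[:360,420:]=cv2.resize(im[130:220,220:310],None,fx=4,fy=4)
cv2.imwrite('pics/a.png',v); st()
```

```text
wrist cama_end 0.79 [562.8 197.9 193.2] [271. 199.]
wrist camb_end 0.72 [561.1  53.1 124.6] [270. 328.]
wrist cap_grip 0.92 [565.8 148.8 187.5] [275. 264.]
side cama_end 0.57 [565.6 196.1 190.7] [265. 158.]
side cap_grip 0.74 [565.3 149.2 181.2] [267. 165.]
top camb_end 0.48 [563.5  53.5 124.1] [232. 210.]
{'clock': 23.75, 'ee_pos': [564.679, 177.631, 253.822], 'tool_rot': [0.708, 0.706, -0.0, -0.0], 'ft_force': [0.658, 1.085, 0.657], 'gripper_width': 45.168, 'grasp_force': 0.0}
```

View pics/a.png

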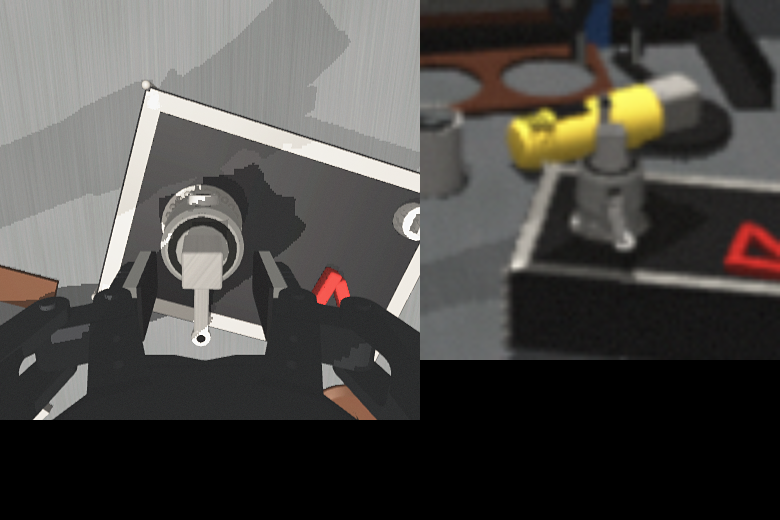

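The near arm is still out. The far arm end reads y≈197 rather than about 188: close to shut but not certainly locked, because the pads slid off the bar. I'll press it home from outside with closed fingers.

move_arm([
  {"delta_pos": [0.4,0,0],"twist": 0},
  {"delta_pos": [0.9,0,0],"twist": 0},
  {"delta_pos": [1.3,0,0],"twist": 0},
  {"delta_pos": [1.5,0,0.2],"twist": 0},
  {"delta_pos": [1.5,0,0.7],"twist": 0},
  {"delta_pos": [1.5,0,1.3],"twist": 0},
  {"delta_pos": [1.5,0,1.8],"twist": 0},
  {"delta_pos": [1.5,0,2.15],"twist": 0},
  {"delta_pos": [1.5,0,2.25],"twist": 0},
  {"delta_pos": [1.5,0,2.25],"twist": 0},
], grip=0)

```text
clock: 24.58
ee_pos: [564.4, 222.6, 185.6]
tool_rot: [0.708, 0.706, -0.001, -0.0]
ft_force: [0.2, -0.1, -0.7]
gripper_width: -0.2
grasp_force: 0.0
```

move_arm([
  {"delta_pos": [-0.1,0,0],"twist": 0},
  {"delta_pos": [-0.2,0,0],"twist": 0},
  {"delta_pos": [-0.3,0,0],"twist": 0},
  {"delta_pos": [-0.4,0,0],"twist": 0},
  {"delta_pos": [-0.5,0,0],"twist": 0},
  {"delta_pos": [-0.58,0,0],"twist": 0},
  {"delta_pos": [-0.65,0,0],"twist": 0},
  {"delta_pos": [-0.7,0,0],"twist": 0},
  {"delta_pos": [-0.75,0,0],"twist": 0},
  {"delta_pos": [-0.75,0,0],"twist": 0},
])

```text
clock: 25.42
ee_pos: [565.0, 201.5, 187.0]
tool_rot: [0.708, 0.706, 0.001, -0.0]
ft_force: [-1.3, 2.8, 1.3]
gripper_width: -0.0
grasp_force: 1.9
```

move_arm([
  {"delta_pos": [-0.05,0,0],"twist": 0},
  {"delta_pos": [-0.1,0,0],"twist": 0},
  {"delta_pos": [-0.15,0,0],"twist": 0},
  {"delta_pos": [-0.15,0,0],"twist": 0},
  {"delta_pos": [-0.15,0,0],"twist": 0},
  {"delta_pos": [-0.15,0,0],"twist": 0},
  {"delta_pos": [-0.15,0,0],"twist": 0},
  {"delta_pos": [-0.15,0,0],"twist": 0},
  {"delta_pos": [-0.15,0,0],"twist": 0},
  {"delta_pos": [-0.15,0,0],"twist": 0},
])

```text
clock: 26.25
ee_pos: [565.1, 200.5, 187.6]
tool_rot: [0.707, 0.707, 0.003, -0.002]
ft_force: [-0.7, 9.6, 3.0]
gripper_width: -0.1
grasp_force: 4.5
```

move_arm([
  {"delta_pos": [-0.05,0,0],"twist": 0},
  {"delta_pos": [-0.1,0,0],"twist": 0},
  {"delta_pos": [-0.15,0,0],"twist": 0},
  {"delta_pos": [-0.2,0,0],"twist": 0},
  {"delta_pos": [-0.2,0,0],"twist": 0},
  {"delta_pos": [-0.2,0,0],"twist": 0},
  {"delta_pos": [-0.2,0,0],"twist": 0},
  {"delta_pos": [-0.2,0,0],"twist": 0},
  {"delta_pos": [-0.2,0,0],"twist": 0},
  {"delta_pos": [-0.2,0,0],"twist": 0},
])

```text
clock: 27.08
ee_pos: [565.4, 199.3, 188.8]
tool_rot: [0.706, 0.708, 0.007, -0.003]
ft_force: [-1.1, 15.1, 5.5]
gripper_width: -0.1
grasp_force: 7.7
```

move_arm([
  {"delta_pos": [0.5,0,0],"twist": 0},
  {"delta_pos": [1.0,0,0],"twist": 0},
  {"delta_pos": [1.2,0,-0.3],"twist": 0},
  {"delta_pos": [1.2,0,-1.0],"twist": 0},
  {"delta_pos": [1.2,0,-1.7],"twist": 0},
  {"delta_pos": [1.2,0,-2.2],"twist": 0},
  {"delta_pos": [1.2,0,-2.5],"twist": 0},
  {"delta_pos": [1.2,0,-2.5],"twist": 0},
  {"delta_pos": [1.2,0,-2.5],"twist": 0},
  {"delta_pos": [1.2,0,-2.5],"twist": 0},
], grip=45)

```text
clock: 27.92
ee_pos: [564.3, 224.6, 260.5]
tool_rot: [0.708, 0.706, -0.001, -0.0]
ft_force: [-0.7, -0.5, -0.2]
gripper_width: 45.1
grasp_force: 0.0
```

Run:
```python
from h import *
st()
for c in('wrist','side'):
    m=camera_model(c); im=read_camera(c); cv2.imwrite(f'pics/b_{c}.png',im)
    for t in('cama_end','cap_grip'):
        for d in landmark_of(c,t)[:3]:
            if abs(d['centre'][1]-147)<120: print(c,t,round(d['p'],2),np.round(d['centre'],1),np.round(proj(m,d['centre'])))
st()
```

```text
{'clock': 27.917, 'ee_pos': [564.332, 224.623, 260.484], 'tool_rot': [0.708, 0.706, -0.001, -0.0], 'ft_force': [-0.738, -0.542, -0.242], 'gripper_width': 45.15, 'grasp_force': 0.0}
wrist cama_end 0.69 [563.9 188.2 193.8] [276. 275.]
wrist cap_grip 0.63 [562.2 148.9 187.2] [274. 318.]
side cama_end 0.38 [563.  188.9 193.2] [265. 158.]
side cap_grip 0.9 [562.8 144.9 182.9] [267. 165.]
{'clock': 28.217, 'ee_pos': [564.687, 225.47, 260.987], 'tool_rot': [0.708, 0.706, -0.001, -0.0], 'ft_force': [-0.343, 0.015, 0.034], 'gripper_width': 45.15, 'grasp_force': 0.0}
```

The +y arm is shut: its end now reads y≈188.5, as expected. Going to the other arm.

move_arm([
  {"delta_pos": [-0.8,0,0],"twist": 0},
  {"delta_pos": [-2.0,0,0],"twist": 0},
  {"delta_pos": [-3.2,0,0],"twist": 0},
  {"delta_pos": [-4.4,0,0],"twist": 0},
  {"delta_pos": [-5.3,0,0],"twist": 0},
  {"delta_pos": [-5.7,0,0.3],"twist": 0},
  {"delta_pos": [-5.7,0,1.1],"twist": 0},
  {"delta_pos": [-5.7,0,2.1],"twist": 0},
  {"delta_pos": [-5.7,0,3.1],"twist": 0},
  {"delta_pos": [-5.7,0,3.7],"twist": 0},
])

```text
clock: 29.05
ee_pos: [562.8, 55.3, 147.5]
tool_rot: [0.708, 0.707, -0.001, -0.001]
ft_force: [-0.8, -0.5, -1.1]
gripper_width: 45.1
grasp_force: 0.0
```

Run:
```python
from h import *
st()
for c in('wrist','side','top'):
    m=camera_model(c); im=read_camera(c); cv2.imwrite(f'pics/c_{c}.png',im)
    for t in('camb_end',):
        for d in landmark_of(c,t)[:3]:
            if abs(d['centre'][1]-147)<120: print(c,t,round(d['p'],2),np.round(d['centre'],1),np.round(proj(m,d['centre'])))
st()
```

```text
{'clock': 29.05, 'ee_pos': [562.776, 55.306, 147.455], 'tool_rot': [0.708, 0.707, -0.001, -0.001], 'ft_force': [-0.84, -0.46, -1.087], 'gripper_width': 45.101, 'grasp_force': 0.0}
wrist camb_end 0.76 [565.5  55.7 120.7] [282. 248.]
side camb_end 0.64 [563.2  53.7 129.6] [270. 189.]
{'clock': 29.35, 'ee_pos': [565.556, 55.546, 151.93], 'tool_rot': [0.708, 0.706, 0.001, 0.001], 'ft_force': [0.384, -0.239, 0.066], 'gripper_width': 45.173, 'grasp_force': 0.0}
```

move_arm([
  {"delta_pos": [0,0,0.2],"twist": 0},
  {"delta_pos": [0,0,0.5],"twist": 0},
  {"delta_pos": [0,0,0.8],"twist": 0},
  {"delta_pos": [0,0,1.1],"twist": 0},
  {"delta_pos": [0,0,1.3],"twist": 0},
  {"delta_pos": [0,0,1.37],"twist": 0},
  {"delta_pos": [0,0,1.37],"twist": 0},
  {"delta_pos": [0,0,1.37],"twist": 0},
  {"delta_pos": [0,0,1.37],"twist": 0},
  {"delta_pos": [0,0,1.37],"twist": 0},
])

```text
clock: 30.18
ee_pos: [564.8, 54.7, 109.9]
tool_rot: [0.708, 0.706, 0.0, 0.0]
ft_force: [-1.0, -0.9, -0.5]
gripper_width: 45.0
grasp_force: 0.0
```

move_arm([
  {"delta_pos": [0,0,0],"twist": 0},
  {"delta_pos": [0,0,0],"twist": 0},
  {"delta_pos": [0,0,0],"twist": 0},
  {"delta_pos": [0,0,0],"twist": 0},
  {"delta_pos": [0,0,0],"twist": 0},
  {"delta_pos": [0,0,0],"twist": 0},
  {"delta_pos": [0,0,0],"twist": 0},
  {"delta_pos": [0,0,0],"twist": 0},
  {"delta_pos": [0,0,0],"twist": 0},
  {"delta_pos": [0,0,0],"twist": 0},
], grip=5)

```text
clock: 31.02
ee_pos: [564.7, 54.8, 109.6]
tool_rot: [0.708, 0.706, 0.0, 0.0]
ft_force: [0.1, 1.6, 1.1]
gripper_width: 12.9
grasp_force: 58.4
```

move_arm([
  {"delta_pos": [-0.01,0,-0.12],"twist": 0},
  {"delta_pos": [-0.02,0,-0.4],"twist": 0},
  {"delta_pos": [0.0,0,-0.6],"twist": 0},
  {"delta_pos": [0.04,0,-0.8],"twist": 0},
  {"delta_pos": [0.1,0,-0.99],"twist": 0},
  {"delta_pos": [0.17,0,-1.18],"twist": 0},
  {"delta_pos": [0.27,0,-1.36],"twist": 0},
  {"delta_pos": [0.38,0,-1.52],"twist": 0},
  {"delta_pos": [0.44,0,-1.6],"twist": 0},
  {"delta_pos": [0.44,0,-1.6],"twist": 0},
])

```text
clock: 31.85
ee_pos: [564.2, 66.3, 158.1]
tool_rot: [0.708, 0.706, -0.001, 0.001]
ft_force: [-1.9, -6.2, -0.4]
gripper_width: 13.1
grasp_force: 58.7
```

move_arm([
  {"delta_pos": [0.06,0,-0.07],"twist": 0},
  {"delta_pos": [0.13,0,-0.14],"twist": 0},
  {"delta_pos": [0.21,0,-0.22],"twist": 0},
  {"delta_pos": [0.29,0,-0.28],"twist": 0},
  {"delta_pos": [0.37,0,-0.34],"twist": 0},
  {"delta_pos": [0.45,0,-0.4],"twist": 0},
  {"delta_pos": [0.54,0,-0.45],"twist": 0},
  {"delta_pos": [0.63,0,-0.5],"twist": 0},
  {"delta_pos": [0.72,0,-0.54],"twist": 0},
  {"delta_pos": [0.72,0,-0.54],"twist": 0},
])

```text
clock: 32.68
ee_pos: [564.6, 85.0, 174.1]
tool_rot: [0.709, 0.705, -0.003, 0.002]
ft_force: [-0.2, -9.3, 1.7]
gripper_width: 12.3
grasp_force: 58.3
```

move_arm([
  {"delta_pos": [0.09,0,-0.04],"twist": 0},
  {"delta_pos": [0.19,0,-0.07],"twist": 0},
  {"delta_pos": [0.28,0,-0.1],"twist": 0},
  {"delta_pos": [0.38,0,-0.13],"twist": 0},
  {"delta_pos": [0.48,0,-0.15],"twist": 0},
  {"delta_pos": [0.58,0,-0.16],"twist": 0},
  {"delta_pos": [0.58,0,-0.16],"twist": 0},
  {"delta_pos": [0.58,0,-0.16],"twist": 0},
  {"delta_pos": [0.58,0,-0.16],"twist": 0},
  {"delta_pos": [0.58,0,-0.16],"twist": 0},
])

```text
clock: 33.52
ee_pos: [565.0, 103.0, 178.2]
tool_rot: [0.709, 0.705, -0.002, 0.002]
ft_force: [0.5, -8.4, -2.1]
gripper_width: 11.9
grasp_force: 58.9
```

move_arm([
  {"delta_pos": [0,0,0],"twist": 0},
  {"delta_pos": [0,0,0],"twist": 0},
  {"delta_pos": [0,0,0],"twist": 0},
  {"delta_pos": [0,0,0],"twist": 0},
  {"delta_pos": [-0.2,0,0],"twist": 0},
  {"delta_pos": [-0.5,0,0],"twist": 0},
  {"delta_pos": [-0.9,0,0],"twist": 0},
  {"delta_pos": [-1.2,0,0],"twist": 0},
  {"delta_pos": [-1.4,0,0],"twist": 0},
  {"delta_pos": [-1.4,0,0],"twist": 0},
], grip=40)

```text
clock: 34.35
ee_pos: [564.5, 61.7, 178.3]
tool_rot: [0.709, 0.705, -0.001, 0.0]
ft_force: [-0.2, -0.8, -1.1]
gripper_width: 40.2
grasp_force: 0.0
```

move_arm([
  {"delta_pos": [-0.1,0,-0.1],"twist": 0},
  {"delta_pos": [-0.1,0,-0.25],"twist": 0},
  {"delta_pos": [-0.1,0,-0.25],"twist": 0},
  {"delta_pos": [-0.1,0,-0.25],"twist": 0},
  {"delta_pos": [-0.1,0,-0.25],"twist": 0},
  {"delta_pos": [0,0,-0.25],"twist": 0},
  {"delta_pos": [0.15,0,-0.25],"twist": 0},
  {"delta_pos": [0.3,0,-0.25],"twist": 0},
  {"delta_pos": [0.45,0,-0.25],"twist": 0},
  {"delta_pos": [0.55,0,-0.25],"twist": 0},
], grip=0)

```text
clock: 35.18
ee_pos: [564.5, 82.1, 186.0]
tool_rot: [0.708, 0.706, 0.0, 0.0]
ft_force: [-0.3, -1.6, 1.5]
gripper_width: -0.2
grasp_force: 0.6
```

move_arm([
  {"delta_pos": [0.07,0,0],"twist": 0},
  {"delta_pos": [0.14,0,0],"twist": 0},
  {"delta_pos": [0.21,0,0],"twist": 0},
  {"delta_pos": [0.28,0,0],"twist": 0},
  {"delta_pos": [0.35,0,0],"twist": 0},
  {"delta_pos": [0.42,0,0],"twist": 0},
  {"delta_pos": [0.5,0,0],"twist": 0},
  {"delta_pos": [0.56,0,0],"twist": 0},
  {"delta_pos": [0.62,0,0],"twist": 0},
  {"delta_pos": [0.62,0,0],"twist": 0},
])

```text
clock: 36.02
ee_pos: [564.6, 94.9, 186.2]
tool_rot: [0.709, 0.705, -0.003, 0.002]
ft_force: [-1.4, -9.5, 6.8]
gripper_width: 0.1
grasp_force: 4.9
```

move_arm([
  {"delta_pos": [0.05,0,0],"twist": 0},
  {"delta_pos": [0.1,0,0],"twist": 0},
  {"delta_pos": [0.15,0,0],"twist": 0},
  {"delta_pos": [0.2,0,0],"twist": 0},
  {"delta_pos": [0.23,0,0],"twist": 0},
  {"delta_pos": [0.23,0,0],"twist": 0},
  {"delta_pos": [0.23,0,0],"twist": 0},
  {"delta_pos": [0.23,0,0],"twist": 0},
  {"delta_pos": [0.23,0,0],"twist": 0},
  {"delta_pos": [0.23,0,0],"twist": 0},
])

```text
clock: 36.85
ee_pos: [564.7, 96.0, 186.5]
tool_rot: [0.711, 0.703, -0.006, 0.005]
ft_force: [-1.7, -19.5, 13.3]
gripper_width: -0.2
grasp_force: 9.6
```

move_arm([
  {"delta_pos": [-0.5,0,0],"twist": 0},
  {"delta_pos": [-1.2,0,0],"twist": 0},
  {"delta_pos": [-1.5,0,-0.3],"twist": 0},
  {"delta_pos": [-1.5,0,-1.0],"twist": 0},
  {"delta_pos": [-1.5,0,-1.8],"twist": 0},
  {"delta_pos": [-1.7,0,-2.6],"twist": 0},
  {"delta_pos": [-2.2,0,-3.2],"twist": 0},
  {"delta_pos": [-2.7,0,-3.4],"twist": 0},
  {"delta_pos": [-2.8,0,-3.4],"twist": 0},
  {"delta_pos": [-2.8,0,-3.4],"twist": 0},
])

```text
clock: 37.68
ee_pos: [564.5, 22.2, 288.4]
tool_rot: [0.709, 0.705, 0.0, 0.0]
ft_force: [0.6, -0.2, -0.2]
gripper_width: -0.4
grasp_force: 0.0
```

Run:
```python
from h import *
st(); v=np.zeros((560,800,3),np.uint8)
for c in('wrist','side','top'):
    m=camera_model(c); im=read_camera(c); cv2.imwrite(f'pics/d_{c}.png',im)
    for t in('cama_end','camb_end','cap_grip'):
        for d in landmark_of(c,t)[:3]:
            if abs(d['centre'][1]-147)<120: print(c,t,round(d['p'],2),np.round(d['centre'],1),np.round(proj(m,d['centre'])))
    if c=='wrist': v[:420,:400]=im[:,80:480]
    if c=='side': v[:400,400:]=cv2.resize(im[125:225,215:315],None,fx=4,fy=4)
cv2.imwrite('pics/d.png',v); st()
```

```text
{'clock': 37.683, 'ee_pos': [564.479, 22.175, 288.352], 'tool_rot': [0.709, 0.705, 0.0, 0.0], 'ft_force': [0.639, -0.227, -0.239], 'gripper_width': -0.438, 'grasp_force': 0.0}
wrist camb_end 0.78 [565.4 107.4 187.6] [277.  97.]
wrist cap_grip 0.65 [564.8 148.2 187.2] [276.  33.]
side cama_end 0.54 [565.2 187.2 194.2] [266. 158.]
side camb_end 0.56 [562.  107.8 190.5] [268. 168.]
top cama_end 0.6 [561.1 186.8 193.4] [188. 206.]
top camb_end 0.43 [565.1 106.7 193.2] [213. 205.]
top cap_grip 0.88 [566.  147.1 185.1] [201. 205.]
{'clock': 38.283, 'ee_pos': [564.369, 23.005, 287.917], 'tool_rot': [0.708, 0.706, -0.0, -0.0], 'ft_force': [-0.616, 0.213, -0.659], 'gripper_width': -0.471, 'grasp_force': 0.0}
```

View pics/d.png

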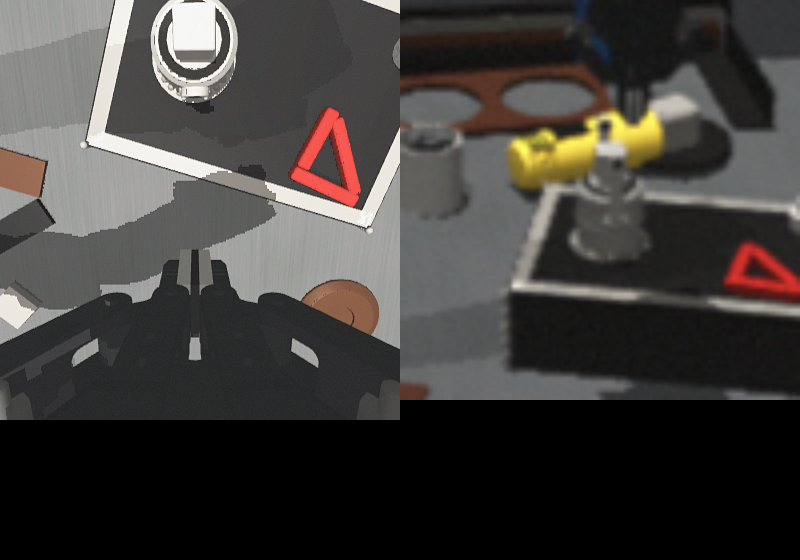

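Both arms stand upright and shut: ends at y≈187 and 107, each 40 mm from the axis. The cap is home, the magnet square is untouched and the robot is clear.

```bash
python3 -c "
from bench import robot
print(robot.close_job())"
```

```text
the job is handed in; nothing more can be done
None
```

The test cap is fully home on the neck (seated with about 28 N), both cam arms are shut (they read as shut in the camera images), the gripper has let go and is clear, and the job was handed in at about 38 s.

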